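# Clamp the mosaic panel in the notched-rail panel clamp

## Task

Clamp the freshly laid mosaic panel: lift the sliding jaw's release bar and, holding it up, slide the jaw until its sprung pad has pushed the panel flush against the fence and the springs are well compressed but not squeezed solid. Then, still holding the jaw up to the panel, let the bar down so that the latch drops fully into a notch and the panel stays clamped under the springs, and let go. Move the panel only with the jaw, without touching it by hand or crushing it, and leave the tub, glue bottle and nippers where they are.

Things in the scene. Friction and masses are not known exactly. Their poses are not given: they have to be found in the camera images.
- clamp: Fixed panel clamp: plywood bed 270 (x) by 530 (y) by 18 mm, origin at the centre of its underside on the table. Along its own y: notched rail with the sliding jaw (y -250 to 20 mm, on x = 0), then the loose panel, then an aluminium fence across the bed (face at y = 240). The jaw slides along this y only; +y is towards the fence.
- fence_mid (a point): Middle of the fence face that the panel must lie against, 24 mm above the table; the face is 250 mm wide along the clamp's x, its top 50 mm above the table.
- rail_mid (a point): Middle of the rail's toothed length, at the tooth tops, 38 mm above the table. Steel teeth 4 mm long and 8 mm high stand every 12 mm along y with 8 mm gaps (the notches) between them; rail 34 mm wide.
- jaw: Sliding jaw: aluminium saddle over the rail, 82 mm wide (x), 70 mm long (y, 35 each way from its origin), top 72 mm above the table. Origin on the rail's centre line at table height, axes as the clamp's. Drags with about 2 N. With the bar up, its compressed springs push it back (-y) unless it is held. It starts 70 to 160 mm short of its clamping place, the pad over 20 mm off the panel.
- jaw_front (a point): Middle of the jaw's front plate (+y side), 57 mm above the table. Before it, on two studs, is the sprung pad: two rubber-faced feet 30 mm wide, centres 50 mm either side of the rail, that meet the panel's edge. Slack, the feet's faces stand 52 to 92 mm ahead of this point, as the nuts were last set: not measured. Springs: 0.7 N per mm in all, solid after 24 mm (17 N).
- bar_mid (a point): Middle of the release bar: round steel, 12 mm thick, 130 mm long, lying across the rail (clamp's x), 90 mm behind (-y) the jaw's origin and 74 mm above the table when down. 30 mm free below it; 49 mm free to the jaw. Pinch it here from above, fingers either side along y; its two arms are 60 mm apart along x.
- latch (a joint): Angle (rad) of the release bar about a pivot 110 mm ahead (+y) of it, 50 mm above the table. 0: bar down, pawl (4 mm thick, on the bar's arms 45 mm behind the pivot) fully in a notch. 0.13: pawl on top of a tooth, bar 14 mm up; it may start so. Over 0.14: clear of the teeth. 0.30: stop, bar 31 mm up. Spring-loaded down: about 5 N at the bar when down, 9 N when 25 mm up.
- panel: The loose mosaic panel, 0.5 to 0.9 kg: plywood 220 (x) by 160 (y) by 12 mm, tiles to 16 mm; origin at the centre of its underside, axes as the clamp's when home. It starts on the bed, 5 to 25 mm short of the fence and a little askew; sliding it on the bed takes 2 to 7 N.
- panel_edge_near (a point): Corner of the panel at its fence edge (its +y), on its -x side, half-way up the plywood.
- panel_edge_far (a point): Corner of the panel at its fence edge (its +y), on its +x side, half-way up the plywood.
- tub: Bystander: white plastic tub of loose tiles, 120 mm across, 55 mm high; origin under its centre.
- glue: Bystander: white glue bottle, 58 mm across, 160 mm high; origin under its centre.
- nippers: Bystander: tile nippers lying flat, 150 mm long, 18 mm high.

How it is judged (in metres and radians):
On the way, in this order (a step that is already met when the one before it is completed fails the run):
1. the release bar is lifted and held up, the pawl clear of the teeth (value of joint latch above 0.16 rad), for 0.2 s.
2. with the bar still up, the jaw presses the panel home against the fence (value of joint latch above 0.14 rad and contact force between jaw and panel above 4 N and y of each of panel_edge_near, panel_edge_far in the frame of clamp above 0.2365 m), for 0.1 s.
At the end, for the whole second after the job is handed in: The latch is fully down in a notch (within 0.04 rad), both fence-side corners of the panel are within 3 mm of the fence, the panel lies flat on the bed and the pad presses it with 4 to 17 N; everything is at rest and the hand is off (value of joint latch below 0.04 rad and contact force between jaw and panel between 4 and 17 N and y of each of panel_edge_near, panel_edge_far in the frame of clamp above 0.237 m and angle between panel's own z axis and vertical below 0.03 rad and linear speed of each of jaw, panel below 0.005 m/s); the robot touches nothing.
It fails at once if the panel is crushed: the jaw presses it with more than 20 N (contact force between jaw and panel above 20 N).
It fails at once if the hand touches the fresh panel (contact force between any of the fingers, the arm and panel above 0.5 N).
It fails at once if a bystander is moved by more than 20 mm (distance of any of tub, glue, nippers from where it was at the start of the episode above 0.02 m).
It also fails if it takes over 64 s, if anything falls off the work surface, if the arm or the gripper's body presses on something with over 40 N, if the wrist force passes 120 N, or if a joint passes its speed limit or range.

## Robot

A 6-joint arm with a two-finger parallel gripper is mounted at the origin on the work surface. World frame = base frame: x ahead of the robot, y to its left, z up, the work surface at z = 0. Lengths are in m, angles in degrees, forces in N, time in s.
With the tool pointing down it reaches from about 0.325 to 0.85 m from the base axis. Payload 15.5 kg.
Tool frame: the origin (TCP) lies at the very end of the fingers, on their centre line; the grasp point (between the pads) lies arm.grip_depth behind it (arm.grip_depth is the distance from the TCP to the grasp point, in m); z points along the fingers, y is the direction in which the jaws open and shut (so a half turn about z gives the same grasp; the last joint's range is limited). The gripper opens to 91 mm and grips with 3 to 60 N. Pads are 32 mm wide; open, the fingers measure 118 mm over their backs; the gripper's body (76 mm by 178 mm) begins 60 mm behind the grasp point.
Start: joints at [68.669, 28.281, 77.091, -0, 74.628, -5.472], TCP at [0.171, 0.601, 0.214] pointing down, gripper open.
Joint ranges: [-166.48, 166.48], [-47.26, 123.95], [12.59, 153.08], [-70.14, 250.14], [6.76, 159.57], [-176.63, 176.63]. Speed limits (degrees/s): [108.29, 108.29, 147.25, 172.46, 172.46, 172.46].

## Interface

Orientations are given as a 3x3 rotation matrix whose columns are the frame's x, y, z axes.
In Python, from rig import arm gives the robot as it stands. Calls block until the motion is done:
- arm.move_to(position, orientation): joint-space move of the TCP to a pose.
- arm.move_l(position, orientation=None, feed=0.15): straight line of the TCP; orientation=None keeps the orientation; feed is the mean speed in m/s.
- arm.move_joints(angles): joint-space move.
- arm.grip(opening): finger opening in m; the grip force is fixed at half the most; returns when the fingers have stopped.
- arm.sleep(seconds).
- arm.solve_ik(position, orientation): joint angles nearest the present ones, or None.
- arm.snapshot(name): name is "scene" or "top" or "wrist"; returns the picture (480x640x3 uint8, red, green, blue); there is no depth.
- arm.get_calibration(name): a dict with "intrinsics" (3x3 intrinsics, pixels), "cam_to_world" (4x4, takes a point from camera to world coordinates). Camera axes: x right, y down, z forward; pixel columns grow to the right and rows downward; lengths in m; the calibration is good to about 2 mm. A picture is of the moment at which its call begins: read the wrist's pose just before it. get_calibration takes no time and is no camera call; for the wrist camera it gives the pose at the moment of the call.
A pose or a line that the arm cannot do raises arm.Unreachable and nothing moves.
- arm.sign_off(): hands the job in, once; it reports no verdict.
Readings, each from a call of its own:
- arm.current_t(): time.
- arm.current_joint_positions(): joint angles.
- arm.current_dq(): joint speeds.
- arm.current_tau(): joint torques, N m.
- arm.current_ee_pos(): TCP position.
- arm.current_tool_rot(): TCP orientation.
- arm.current_force(): force on the tool from outside, world axes, zero at the start.
- arm.current_torque(): the same for the moment, N m.
- arm.current_width(): finger opening in m.
Only numpy, scipy, OpenCV 4.12 (cv2) and the standard library are available. Lean on these libraries where they do the work, as an engineer would, in place of code of your own. Each camera call takes 0.05 s, during which the arm holds its last target.

## Working session

There is one attempt and no reset: what is moved stays moved. The work goes in short steps, each a Python script; the robot and the scene stay as the last script left them, time stands still between calls to the robot, and variables do not carry over. Pictures are saved under pics/ and viewed, and the job is handed in when it is done.

```bash
mkdir -p pics; ls; python3 - <<'E'
from rig import arm
import cv2,numpy as np
np.set_printoptions(precision=4,suppress=True)
print(arm.current_t(),arm.grip_depth)
for n in("scene","top","wrist"):
    c=arm.get_calibration(n);print(n,c["intrinsics"],c["cam_to_world"])
    im=arm.snapshot(n);cv2.imwrite(f"pics/{n}0.png",im[:,:,::-1])
print(arm.current_t(),arm.current_force())
E
```

```text
pics
0.0 0.0188
scene [[478.9079   0.     315.143 ]
 [  0.     478.9079 237.4386]
 [  0.       0.       1.    ]] [[ 0.1668  0.6934 -0.7009  1.281 ]
 [ 0.986  -0.1126  0.1233 -0.114 ]
 [ 0.0066 -0.7117 -0.7025  0.8179]
 [ 0.      0.      0.      1.    ]]
top [[598.5554   0.     318.8821]
 [  0.     598.5554 237.4102]
 [  0.       0.       1.    ]] [[ 0.0183 -0.9974  0.07    0.442 ]
 [-0.9998 -0.018   0.0051  0.0107]
 [-0.0039 -0.07   -0.9975  1.5152]
 [ 0.      0.      0.      1.    ]]
wrist [[360.5862   0.     317.2335]
 [  0.     360.5862 235.728 ]
 [  0.       0.       1.    ]] [[ 0.2734  0.9188  0.2848  0.0901]
 [ 0.9619 -0.2608 -0.0821  0.6245]
 [-0.0011  0.2964 -0.9551  0.3855]
 [ 0.      0.      0.      1.    ]]
0.15 [-0.5552  0.4209 -0.4909]
```

View pics/scene0.png

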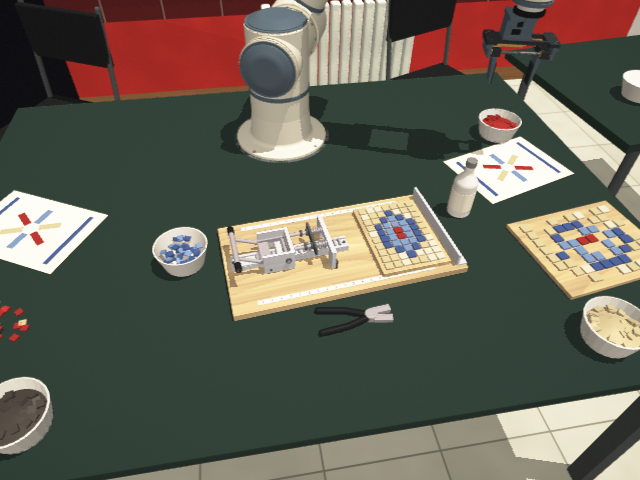

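View pics/top0.png

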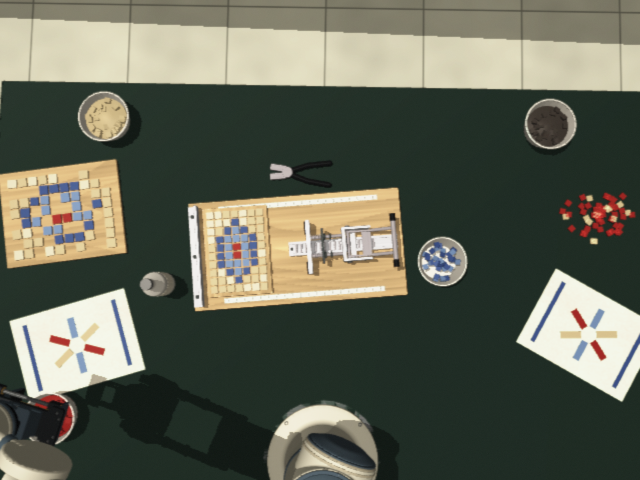

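View pics/wrist0.png

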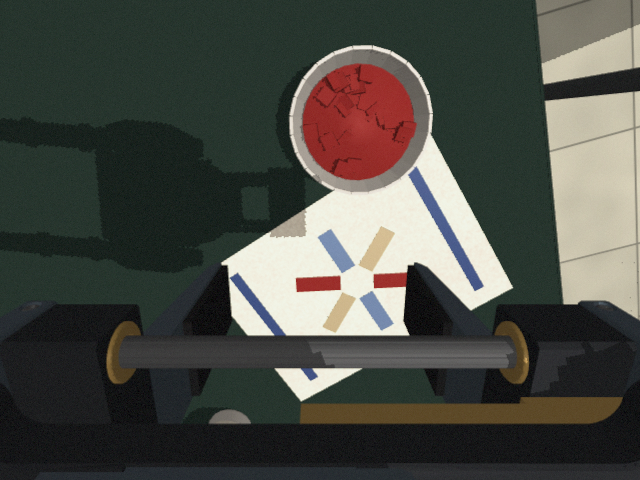

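```bash
cat > h.py <<'E'
import cv2,numpy as np
np.set_printoptions(precision=4,suppress=True)
def ray(c,uv):
    K=c["intrinsics"];T=c["cam_to_world"]
    uv=np.atleast_2d(uv).astype(float)
    d=np.c_[(uv[:,0]-K[0,2])/K[0,0],(uv[:,1]-K[1,2])/K[1,1],np.ones(len(uv))]@T[:3,:3].T
    return T[:3,3],d
def onz(c,uv,z):
    o,d=ray(c,uv); return o+d*((z-o[2])/d[:,2])[:,None]
def proj(c,P):
    T=c["cam_to_world"];p=(np.atleast_2d(P)-T[:3,3])@T[:3,:3]
    q=p@c["intrinsics"].T; return q[:,:2]/q[:,2:]
E
python3 - <<'E'
from rig import arm
from h import *
im=cv2.imread("pics/top0.png")
cv2.imwrite("pics/topcrop.png",cv2.resize(im[180:320,180:480],None,fx=2.6,fy=2.6,interpolation=cv2.INTER_CUBIC))
s=cv2.imread("pics/scene0.png")
cv2.imwrite("pics/scenecrop.png",cv2.resize(s[180:330,210:480],None,fx=2.9,fy=2.9,interpolation=cv2.INTER_CUBIC))
hsv=cv2.cvtColor(im,cv2.COLOR_BGR2HSV)
roi=np.zeros(im.shape[:2],np.uint8);roi[170:330,203:415]=1
m=(((hsv[...,0]>8)&(hsv[...,0]<28)&(hsv[...,1]>60)&(hsv[...,2]>100)).astype(np.uint8))*roi
m=cv2.morphologyEx(m,cv2.MORPH_OPEN,np.ones((3,3)))
cs,_=cv2.findContours(m,cv2.RETR_EXTERNAL,cv2.CHAIN_APPROX_NONE)
p=np.vstack([c[:,0] for c in cs if len(c)>60])
c=arm.get_calibration("top")
W=onz(c,p,0.018)[:,:2].astype(np.float32)
r=cv2.minAreaRect(W*1000);print(r);print(cv2.boxPoints(r)); print(proj(c,np.c_[cv2.boxPoints(r)/1000,np.full(4,.018)]))
E
```

```text
((519.6875, 62.41429138183594), (271.19390869140625, 510.34033203125), 5.5363850593566895)
[[ 360.1049  303.312 ]
 [ 409.3414 -204.6476]
 [ 679.2701 -178.4834]
 [ 630.0336  329.4762]]
[[203.0162 310.2507]
 [407.4398 294.1543]
 [397.9079 186.4766]
 [196.0565 202.3106]]
```

View pics/topcrop.png

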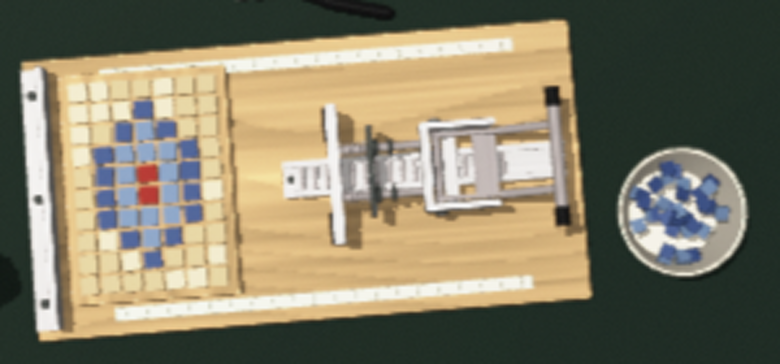

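View pics/scenecrop.png

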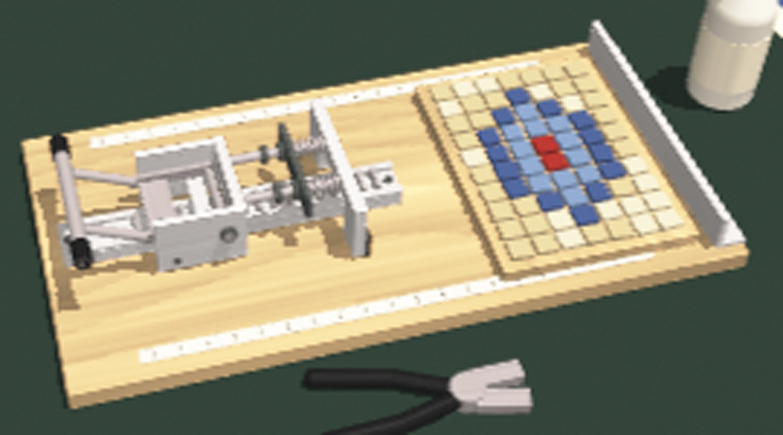

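```bash
cat >> h.py <<'E'
YAW=np.deg2rad(5.536)
X=np.array([np.cos(YAW),np.sin(YAW),0]);Y=np.array([-np.sin(YAW),np.cos(YAW),0]);Z=np.array([0,0,1.])
O=np.array([.5187,.0722,0])
def cl(x,y,z=0): return O+X*x+Y*y+Z*z
def tocl(P):
    d=np.atleast_2d(P)-O; return np.c_[d@X,d@Y,d[:,2]]
RA=np.c_[X,-Y,-Z]; RB=np.c_[-X,Y,-Z]
E
python3 - <<'E'
from rig import arm
from h import *
R0=arm.current_tool_rot();p0=np.array(arm.current_ee_pos());print(R0)
T=arm.get_calibration("wrist")["cam_to_world"];R0=np.array(R0)
tc=R0.T@(T[:3,3]-p0);Rc=R0.T@T[:3,:3];print("cam in tool",tc);print(Rc)
K=arm.get_calibration("wrist")
for n,R in(("A",RA),("B",RB)):
  for dx in(-.1,0,.1):
    P=cl(dx,-60,0)*0+cl(dx,-.06,.25)
    q=arm.solve_ik(P,R)
    Tn=np.eye(4);Tn[:3,:3]=R@Rc;Tn[:3,3]=P+R@tc
    print(n,dx,None if q is None else np.array(q)); print(proj(dict(intrinsics=K["intrinsics"],cam_to_world=Tn),[cl(0,-.25,.074),cl(0,.1,.03),cl(-.1,.24,.03)]).round().tolist())
  for y in(-.28,-.1): print(arm.solve_ik(cl(0,y,.055),R),arm.solve_ik(cl(0,y,.155),R))
c=arm.get_calibration("top")
print(tocl(onz(c,[[392.3,216.9],[396.5,263.1]],.074)),tocl(onz(c,[[392.3,216.9],[396.5,263.1]],.088)))
E
```

```text
[[-0.9619  0.2732 -0.0003]
 [ 0.2732  0.9619 -0.0008]
 [ 0.0001 -0.0009 -1.    ]]
cam in tool [ 0.084   0.0005 -0.1721]
[[-0.0002 -0.955  -0.2965]
 [ 1.     -0.0002 -0.0001]
 [ 0.     -0.2965  0.955 ]]
A -0.1 [ -7.6802   9.6373 100.3722  -0.      69.9905  76.7838]
[[526.0, 105.0], [161.0, 107.0], [46.0, 203.0]]
A 0 [-5.16   18.1061 88.2173 -0.     73.6767 79.304 ]
[[509.0, 212.0], [172.0, 203.0], [65.0, 286.0]]
A 0.1 [-3.4464 26.4895 74.3497 -0.     79.1609 81.0176]
[[494.0, 303.0], [182.0, 286.0], [81.0, 358.0]]
[-26.5891  36.1428  92.1861  -0.      51.6711  57.8749] [-26.5891  28.562   87.1715  -0.      64.2666  57.8749]
[ -9.4298  33.0958 100.0547  -0.      46.8495  75.0342] [-9.4298 24.6279 94.7783 -0.     60.5938 75.0342]
B -0.1 [  -7.6802    9.6373  100.3722   -0.       69.9905 -103.2162]
[[140.0, 303.0], [451.0, 286.0], [588.0, 203.0]]
B 0 [  -5.16     18.1061   88.2173   -0.       73.6767 -100.696 ]
[[125.0, 213.0], [461.0, 203.0], [609.0, 107.0]]
B 0.1 [ -3.4464  26.4895  74.3497  -0.      79.1609 -98.9824]
[[108.0, 105.0], [473.0, 107.0], [635.0, -5.0]]
[ -26.5891   36.1428   92.1861   -0.       51.6711 -122.1251] [ -26.5891   28.562    87.1715   -0.       64.2666 -122.1251]
[  -9.4298   33.0958  100.0547   -0.       46.8495 -104.9658] [  -9.4298   24.6279   94.7783   -0.       60.5938 -104.9658]
[[ 0.0546 -0.2371  0.074 ]
 [-0.0574 -0.2375  0.074 ]] [[ 0.0533 -0.2353  0.088 ]
 [-0.0577 -0.2357  0.088 ]]
```

```bash
python3 - <<'E'
from rig import arm
from h import *
arm.grip(.05)
arm.move_to(cl(-.06,-.10,.2),RA)
print(arm.current_t(),arm.current_force(),arm.current_width())
arm.sleep(.2)
c=arm.get_calibration("wrist");im=arm.snapshot("wrist");cv2.imwrite("pics/w1.png",im[:,:,::-1])
np.savez("w1.npz",**c)
print(proj(c,[cl(0,-.235,.074),cl(0,.06,.03)]))
cv2.imwrite("pics/w1u.png",cv2.resize(im[60:320,60:640,::-1],None,fx=1.37,fy=1.37,interpolation=cv2.INTER_CUBIC))
E
```

```text
3.4083 [ 0.1154 -0.114   0.0924] 0.04992996318368287
[[484.7087 156.4   ]
 [145.291  152.0237]]
```

View pics/w1.png

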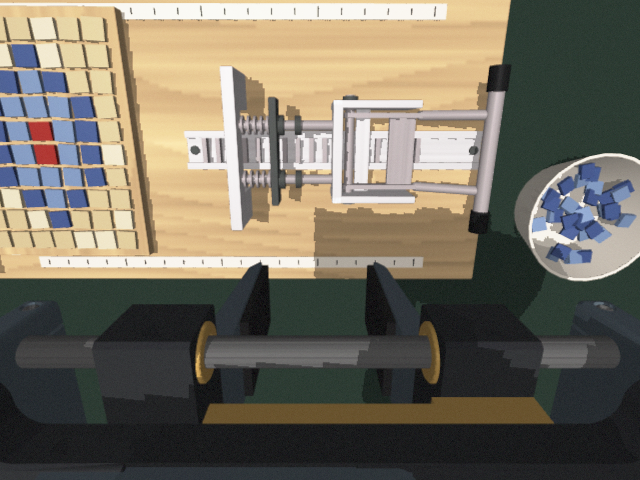

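```bash
python3 - <<'E'
from h import *
im=cv2.imread("pics/w1.png")
cv2.imwrite("pics/w1a.png",cv2.resize(im[50:250,120:320],None,fx=3,fy=3,interpolation=cv2.INTER_CUBIC))
cv2.imwrite("pics/w1b.png",cv2.resize(im[50:250,310:530],None,fx=3,fy=3,interpolation=cv2.INTER_CUBIC))
s=cv2.imread("pics/scene0.png")
cv2.imwrite("pics/s0a.png",cv2.resize(s[195:285,215:365],None,fx=5,fy=5,interpolation=cv2.INTER_CUBIC))
E
```

```text
(no output)
```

View pics/w1a.png

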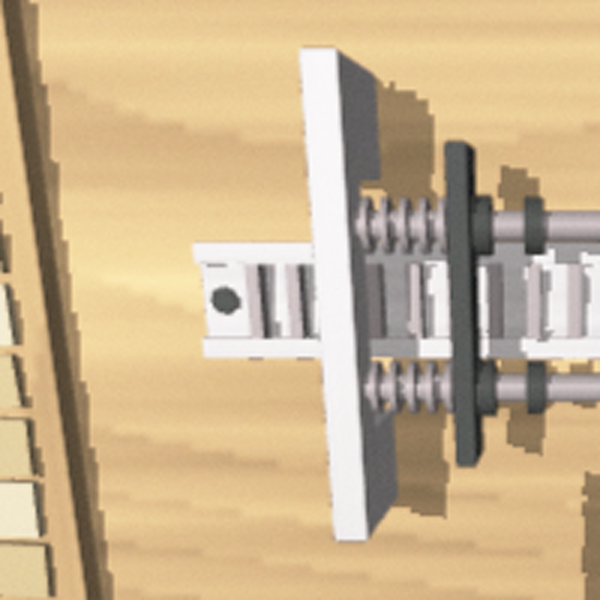

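View pics/w1b.png

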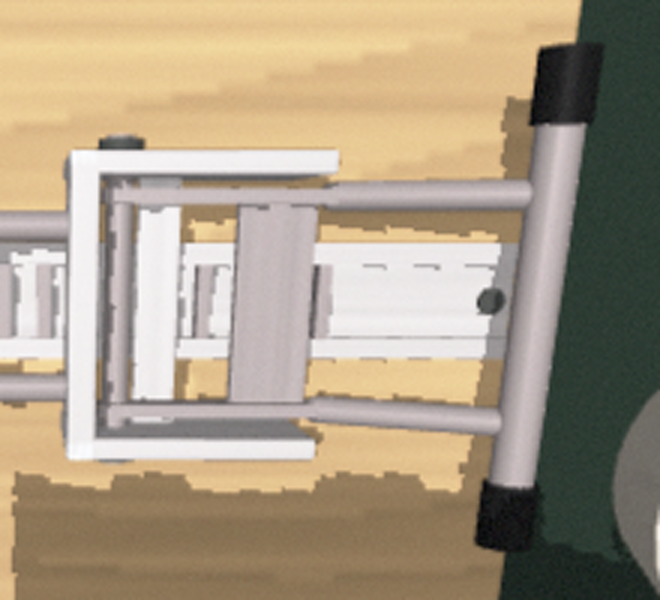

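View pics/s0a.png

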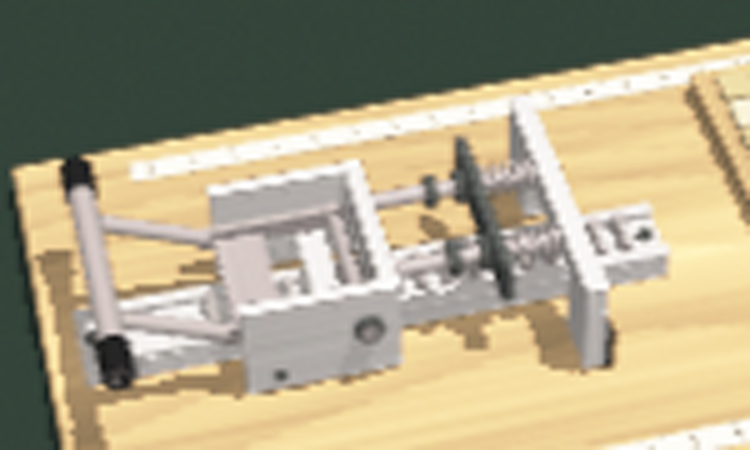

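```bash
cat >> h.py <<'E'
def tri(c1,p1,c2,p2):
    o1,d1=ray(c1,p1);o2,d2=ray(c2,p2);d1=d1[0];d2=d2[0]
    s=np.linalg.lstsq(np.c_[d1,-d2],o2-o1,rcond=None)[0]
    a=o1+s[0]*d1;b=o2+s[1]*d2
    return tocl((a+b)/2)[0],np.linalg.norm(a-b)
E
python3 - <<'E'
from rig import arm
from h import *
w=dict(np.load("w1.npz"));t=arm.get_calibration("top")
# bed edge check in wrist: bottom edge & right edge
print("bed -x edge",tocl(onz(w,[[100,278],[460,278],[507,20],[473,270]],.018)))
print("bar",tri(w,[489.7,149],t,[394.4,240]))
for z in(.074,.088):print(z,tocl(onz(w,[[500,77],[479,222],[489.7,149]],z)))
print("padtop1",tri(w,[220,66],t,[305.4,220.4]),"padtop2",tri(w,[232.3,230],t,[308.8,273.5]))
for z in(.05,.06,.07):print(z,tocl(onz(w,[[220,66],[232.3,230]],z)))
print("jaw front",tocl(onz(w,[[333.5,102],[333.5,202],[423,101],[415,201]],.072)))
print("panel near edge top z30", tocl(onz(w,[[120+5/3.,50],[120+92/3.,250]],.030)))
print("rail start/end z?",tocl(onz(w,[[120+200/3,50+300/3]],.030)),tocl(onz(w,[[120+200/3,50+300/3]],.038)))
E
```

```text
bed -x edge [[-0.1323  0.1324  0.018 ]
 [-0.132  -0.2518  0.018 ]
 [ 0.1111 -0.2637  0.018 ]
 [-0.1227 -0.2645  0.018 ]]
bar (array([ 0.0021, -0.2392,  0.0689]), np.float64(0.007229807752398048))
0.074 [[ 0.0593 -0.2384  0.074 ]
 [-0.055  -0.2377  0.074 ]
 [ 0.0058 -0.2382  0.074 ]]
0.088 [[ 0.0577 -0.2319  0.088 ]
 [-0.0512 -0.2312  0.088 ]
 [ 0.0068 -0.2317  0.088 ]]
padtop1 (array([ 0.0638, -0.0274,  0.0812]), np.float64(0.0038184373645983715)) padtop2 (array([-0.0653, -0.0245,  0.0651]), np.float64(0.0012962386802909918))
0.05 [[ 0.0701 -0.0199  0.05  ]
 [-0.0694 -0.0203  0.05  ]]
0.06 [[ 0.0687 -0.0224  0.06  ]
 [-0.0664 -0.0228  0.06  ]]
0.07 [[ 0.0673 -0.0249  0.07  ]
 [-0.0635 -0.0252  0.07  ]]
jaw front [[ 0.0414 -0.112   0.072 ]
 [-0.0381 -0.1131  0.072 ]
 [ 0.0422 -0.1819  0.072 ]
 [-0.0372 -0.1821  0.072 ]]
panel near edge top z30 [[ 0.0853  0.0682  0.03  ]
 [-0.0963  0.0682  0.03  ]]
rail start/end z? [[0.0019 0.0215 0.03  ]] [[0.0024 0.0186 0.038 ]]
```

```bash
python3 - <<'E'
from h import *
w=dict(np.load("w1.npz"))
im=cv2.imread("pics/w1.png")
def up(a,b,r0,r1,fn):
    v=cv2.resize(im[r0:r1,a:b],None,fx=10,fy=10,interpolation=cv2.INTER_CUBIC);cv2.imwrite(fn,v)
up(180,260,130,175,"pics/ta.png");up(260,340,130,175,"pics/tb.png")
up(340,420,130,175,"pics/tc.png")
for xs in [(205,),(218,)]: pass
px=np.array([120+v/3 for v in(255,294,377,415,495,535,574)]);
print(tocl(onz(w,np.c_[px,np.full(len(px),150)],.038))[:,1])
px=310+np.array([230,310])/3
print("pawl plate",tocl(onz(w,np.c_[px,[150,150]],.05))[:,1])
E
```

```text
[ 0.0021 -0.0097 -0.0347 -0.0461 -0.0702 -0.0822 -0.094 ]
pawl plate [-0.1598 -0.183 ]
```

View pics/ta.png

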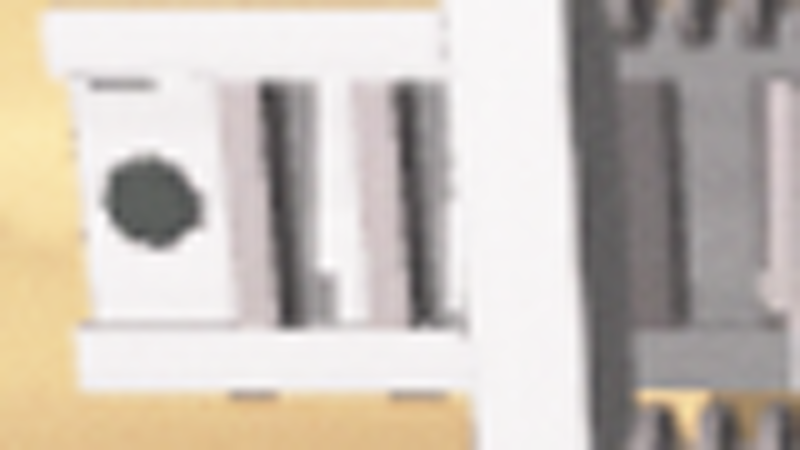

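View pics/tb.png

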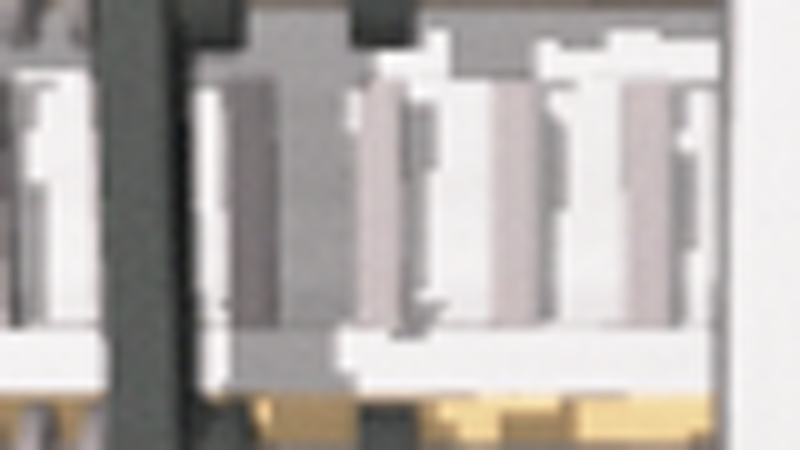

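View pics/tc.png

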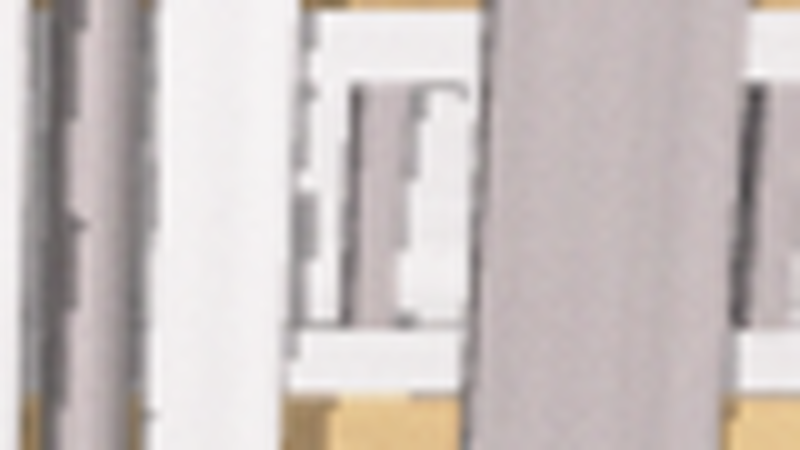

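```bash
cat >> h.py <<'E'
GD=.0188
BX=.002
def bar(yj,th):
    return cl(BX, yj+.020-.110*np.cos(th)+.024*np.sin(th), .050+.110*np.sin(th)+.024*np.cos(th))
def tcp(yj,th): return bar(yj,th)-np.array([0,0,GD])
def est(arm):  # latch angle, jaw y from TCP
    from scipy.optimize import brentq
    b=tocl(np.array(arm.current_ee_pos())+[0,0,GD])[0]
    th=brentq(lambda t:.050+.110*np.sin(t)+.024*np.cos(t)-b[2],-.3,.6)
    return th,b[1]-.020+.110*np.cos(th)-.024*np.sin(th)
def F(arm):
    f=np.array(arm.current_force());return np.array([f@X,f@Y,f[2]])
E
python3 - <<'E'
from rig import arm
from h import *
p=tcp(-.147,0)
arm.move_to(p+[0,0,.09],RA)
arm.move_l(p,feed=.1)
print(arm.current_t(),F(arm),tocl(arm.current_ee_pos()))
im=arm.snapshot("scene")
cv2.imwrite("pics/s1.png",cv2.resize(im[130:330,180:480,::-1],None,fx=2.6,fy=2.6))
im=arm.snapshot("wrist");cv2.imwrite("pics/w2.png",im[:,:,::-1])
E
```

```text
5.3917 [ 0.4982 -0.5853 -0.0046] [[ 0.0024 -0.2371  0.0558]]
```

View pics/s1.png

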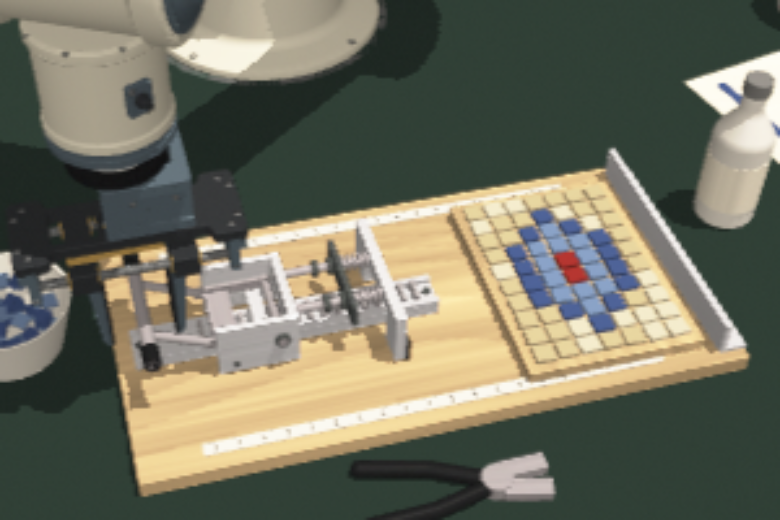

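View pics/w2.png

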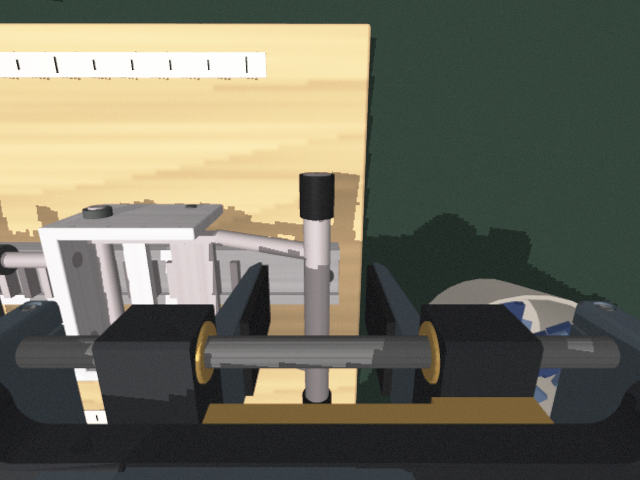

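Bar at column 317 sits between the fingers (columns 268 and 370), with both fingers clear of the jaw. Gripping and lifting along the bar's arc.

```bash
python3 - <<'E'
from rig import arm
from h import *
arm.grip(.008)
print(arm.current_t(),arm.current_width(),F(arm),est(arm))
e=est(arm)
for th in(.05,.10,.15,.20,.23):
    arm.move_l(tcp(-.147,th),feed=.04)
    print(th,est(arm),F(arm),arm.current_width())
arm.sleep(.4)
print(arm.current_t(),est(arm),F(arm))
im=arm.snapshot("scene")
cv2.imwrite("pics/s2.png",cv2.resize(im[130:330,180:480,::-1],None,fx=2.6,fy=2.6))
E
```

```text
6.1667 0.011036277274226429 [-0.5323 -0.1311  0.7419] (-2.854936824204684e-05, np.float64(-0.14700753149156684))
0.05 (0.05053158630793126, np.float64(-0.14696550052115073)) [ 1.5002 -1.1632 -7.4939] 0.011143902571401201
0.1 (0.10147251430341474, np.float64(-0.14694911975919225)) [ 1.1268 -1.1548 -8.9228] 0.011128581396700931
0.15 (0.1520803454328012, np.float64(-0.1469738591049473)) [ 1.5168 -1.5156 -8.6558] 0.01125336395531358
0.2 (0.2018354938537384, np.float64(-0.14698783449994557)) [ 1.95   -1.2388 -9.4656] 0.011379241170303483
0.23 (0.2312669235443961, np.float64(-0.1469821730221611)) [ 2.0194 -1.6404 -9.6653] 0.011236558878722155
7.9833 (0.2295772066913175, np.float64(-0.14698800432060233)) [ 0.881  -1.7332 -8.957 ]
```

View pics/s2.png

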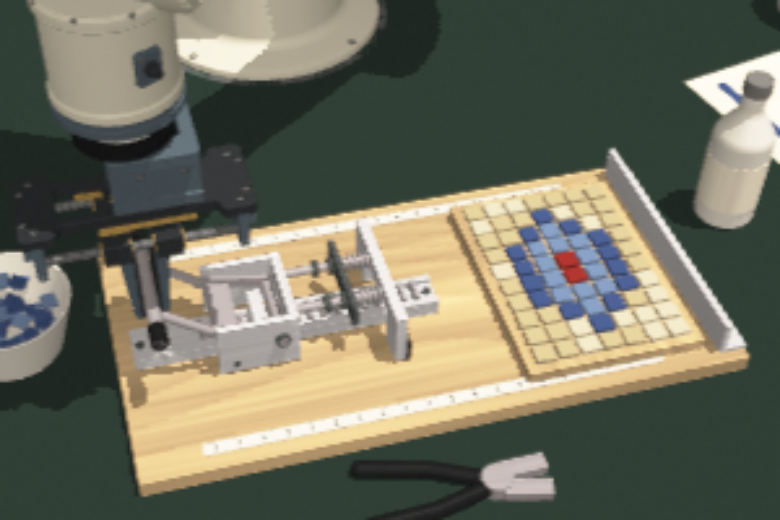

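```bash
python3 - <<'E'
from rig import arm
from h import *
def st():
    f=np.mean([F(arm) for _ in range(5)],0);e=est(arm);print(f"t{arm.current_t():.2f} th{e[0]:.3f} yj{e[1]*1e3:.1f} F{f.round(1)}");return f
for y in(-.115,-.085):
    arm.move_l(tcp(y,.23),feed=.06);st()
for y in np.arange(-.079,-.0389,.004):
    arm.move_l(tcp(y,.23),feed=.03);arm.sleep(.1);f=st()
    if f[1]<-13: print("stop");break
im=arm.snapshot("scene")
cv2.imwrite("pics/s3.png",cv2.resize(im[130:330,180:480,::-1],None,fx=2.6,fy=2.6))
im=arm.snapshot("wrist");cv2.imwrite("pics/w3.png",im[:,:,::-1])
E
```

```text
t8.72 th0.229 yj-114.4 F[  2.5   2.  -11.1]
t9.37 th0.229 yj-84.5 F[  2.3   1.6 -10.7]
t9.82 th0.229 yj-78.8 F[  2.2   1.9 -10.8]
t10.20 th0.230 yj-74.8 F[  1.9   2.3 -11.6]
t10.58 th0.230 yj-70.8 F[  2.4   1.4 -11.3]
t10.97 th0.229 yj-66.8 F[  1.9   2.3 -10.7]
t11.35 th0.230 yj-62.7 F[  2.6   1.9 -11.1]
t11.73 th0.230 yj-58.8 F[  1.8   1.9 -11.7]
t12.12 th0.230 yj-54.9 F[  1.6  -0.2 -10.1]
t12.50 th0.230 yj-51.0 F[  1.   -1.8 -10.5]
t12.88 th0.230 yj-47.1 F[ 1.5 -3.1 -9.4]
t13.27 th0.230 yj-43.0 F[ 0.6 -2.8 -9.9]
t13.65 th0.230 yj-39.0 F[-0.  -3.  -7.8]
```

View pics/s3.png

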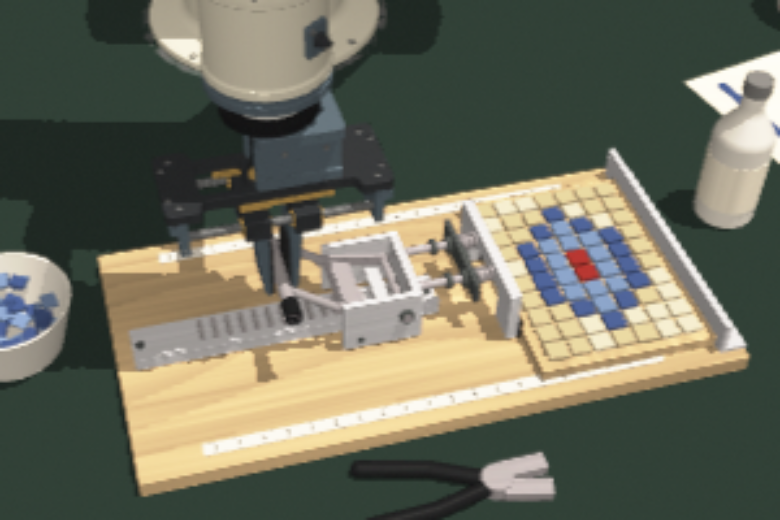

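View pics/w3.png

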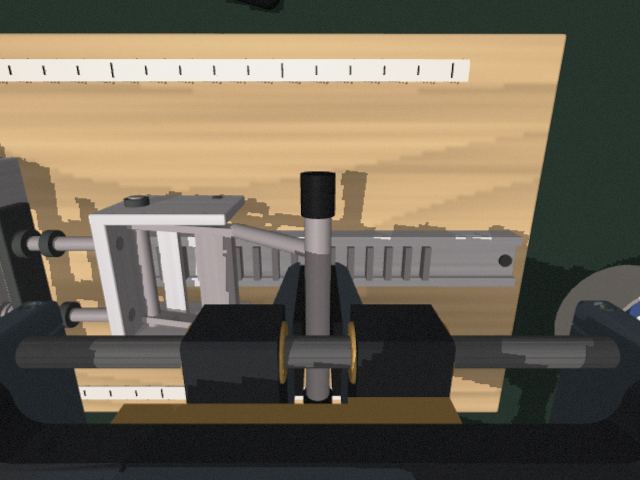

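Contact began near y_j ≈ -57 mm. The panel then slid at about 5 N and is nearly home, which matches feet about 90 mm ahead. Continuing to the chosen notch (centre y_j = -27 mm).

```bash
python3 - <<'E'
from rig import arm
from h import *
def st():
    f=np.mean([F(arm) for _ in range(5)],0);e=est(arm);print(f"t{arm.current_t():.2f} th{e[0]:.3f} yj{e[1]*1e3:.1f} F{f.round(1)}");return f
for y in (-.037,-.035,-.033,-.031,-.029,-.027):
    arm.move_l(tcp(y,.23),feed=.02);arm.sleep(.15);f=st()
    if f[1]<-13.5: print("stop");break
arm.sleep(.3)
im=arm.snapshot("scene")
cv2.imwrite("pics/s4.png",cv2.resize(im[180:310,290:480,::-1],None,fx=4,fy=4))
im=arm.snapshot("top")
cv2.imwrite("pics/t4.png",cv2.resize(im[180:320,180:420,::-1],None,fx=3.3,fy=3.3,interpolation=cv2.INTER_CUBIC))
E
```

```text
t14.15 th0.230 yj-37.2 F[-0.3 -4.4 -8.9]
t14.55 th0.231 yj-35.4 F[ 0.5 -5.3 -7.4]
t14.95 th0.231 yj-33.5 F[-0.1 -7.3 -6.9]
t15.35 th0.232 yj-31.7 F[-1.  -8.4 -5.3]
t15.75 th0.232 yj-29.8 F[ -0.5 -10.2  -5.6]
t16.15 th0.232 yj-28.0 F[ -1.1 -12.1  -5.3]
```

View pics/s4.png

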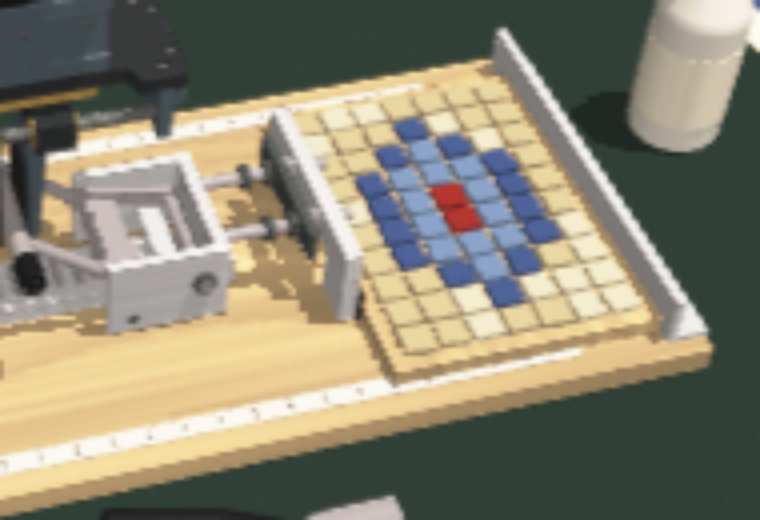

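View pics/t4.png

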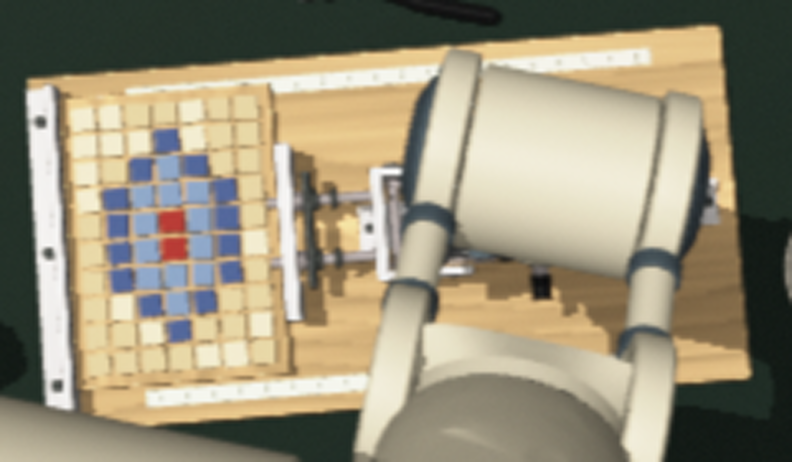

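```bash
python3 - <<'E'
from rig import arm
from h import *
def st():
    f=np.mean([F(arm) for _ in range(5)],0);e=est(arm);print(f"t{arm.current_t():.2f} th{e[0]:.3f} yj{e[1]*1e3:.1f} F{f.round(1)} w{arm.current_width()*1e3:.1f}");return f
y=-.0258
arm.move_l(tcp(y,.23),feed=.02);arm.sleep(.2);st()
for th in(.19,.16,.145,.13,.12,.11,.10,.09,.08,.06,.04,.02,.0):
    arm.move_l(tcp(y,th),feed=.03);arm.sleep(.1);f=st()
    if f[2]>8 or f[1]<-16: print("stop");break
E
```

```text
t17.00 th0.233 yj-26.9 F[ -0.9 -13.6  -4.5] w11.5
t17.40 th0.193 yj-26.9 F[ -3.  -12.6  -2. ] w11.5
t17.77 th0.163 yj-26.8 F[ -2.3 -12.6  -2.2] w11.2
t18.12 th0.149 yj-26.8 F[ -2.  -11.2  -1.6] w11.5
t18.47 th0.133 yj-26.8 F[ -2.7 -10.9  -1.4] w11.3
t18.82 th0.124 yj-26.7 F[ -3.  -11.   -2.4] w11.4
t19.17 th0.114 yj-26.7 F[ -1.  -11.2  -2.6] w11.2
t19.52 th0.103 yj-26.7 F[ -1.9 -11.4  -2. ] w10.9
t19.87 th0.093 yj-26.7 F[ -2.8 -10.4  -2.3] w11.4
t20.22 th0.083 yj-26.7 F[ -2.8 -10.7  -2.7] w11.3
t20.57 th0.063 yj-26.7 F[ -2.7 -11.7  -1.6] w11.5
t20.92 th0.044 yj-26.7 F[ -2.2 -11.5  -1.2] w11.3
t21.27 th0.024 yj-26.7 F[ -1.2 -11.6  -1.7] w11.3
t21.62 th0.004 yj-26.7 F[ -2.6 -12.   -1.5] w11.3
```

The latch went fully down without meeting a tooth. I'll ease the jaw back onto the tooth flank, then release.

```bash
python3 - <<'E'
from rig import arm
from h import *
def st():
    f=np.mean([F(arm) for _ in range(5)],0);e=est(arm);print(f"t{arm.current_t():.2f} th{e[0]:.3f} yj{e[1]*1e3:.1f} F{f.round(1)} w{arm.current_width()*1e3:.1f}");return f
for y in(-.0268,-.0278,-.0288,-.0298,-.0308):
    arm.move_l(tcp(y,0),feed=.02);arm.sleep(.15);f=st()
    if f[1]>0: break
arm.grip(.045);st()
p=np.array(arm.current_ee_pos())
arm.sleep(.2)
arm.move_l(p+[0,0,.12],feed=.12)
arm.move_to(cl(-.06,-.06,.22),RA);arm.sleep(.3);st()
c=arm.get_calibration("wrist");im=arm.snapshot("wrist");cv2.imwrite("pics/w5.png",im[:,:,::-1]);np.savez("w5.npz",**c)
im=arm.snapshot("scene")
cv2.imwrite("pics/s5.png",cv2.resize(im[180:310,240:480,::-1],None,fx=3.3,fy=3.3))
E
```

```text
t22.02 th0.004 yj-27.7 F[ -3.  -11.   -1.1] w11.2
t22.42 th0.004 yj-28.7 F[ -1.7 -11.   -1.8] w11.1
t22.82 th0.003 yj-29.1 F[-1.1 -5.1 -0.2] w10.7
t23.22 th0.002 yj-29.3 F[0.5 6.2 3.7] w11.3
t23.90 th-0.000 yj-29.8 F[ 0.5 -0.3 -0.3] w44.7Traceback (most recent call last):
  File "<stdin>", line 12, in <module>
  File "<stdin>", line 4, in st
  File "h.py", line 33, in est
    th=brentq(lambda t:.050+.110*np.sin(t)+.024*np.cos(t)-b[2],-.3,.6)
    r = _zeros._brentq(f, a, b, xtol, rtol, maxiter, args, full_output, disp)
ValueError: f(a) and f(b) must have different signs
```

```bash
python3 - <<'E'
from rig import arm
from h import *
print(arm.current_t(),F(arm))
c=arm.get_calibration("wrist");im=arm.snapshot("wrist");cv2.imwrite("pics/w5.png",im[:,:,::-1]);np.savez("w5.npz",**c)
im=arm.snapshot("scene")
cv2.imwrite("pics/s5.png",cv2.resize(im[180:310,240:480,::-1],None,fx=3.3,fy=3.3))
E
```

```text
26.025 [-0.1033  0.0023 -0.7626]
```

View pics/w5.png

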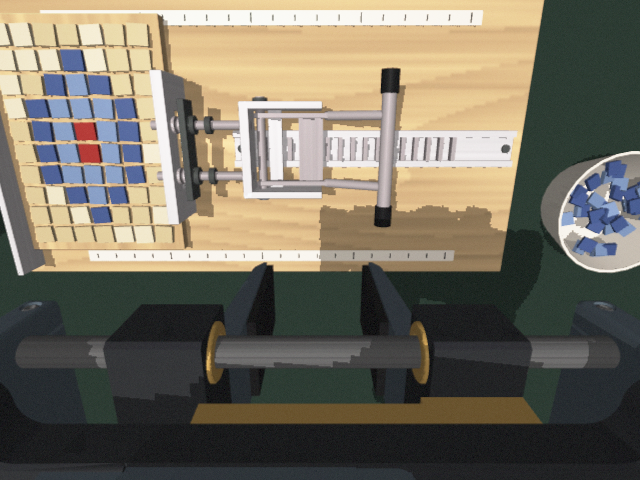

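View pics/s5.png

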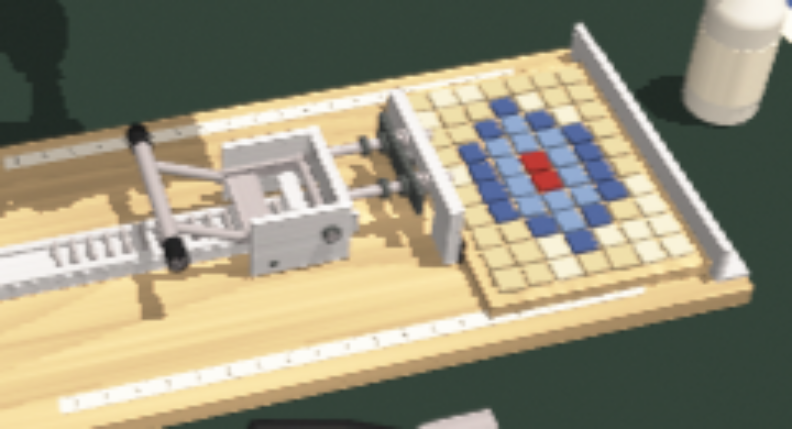

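```bash
python3 - <<'E'
from h import *
w=dict(np.load("w5.npz"))
im=cv2.imread("pics/w5.png")
print("jaw front",tocl(onz(w,[[240,105],[241,197]],.072))[:,1],"bar .074",tocl(onz(w,[[388.5,145]],.074)), ".088",tocl(onz(w,[[388.5,145]],.088))[:,1])
print("panel near edge",tocl(onz(w,[[161,18],[187,247]],.030)), "fence face top .05?",tocl(onz(w,[[42,262]],.05)))
cv2.imwrite("pics/w5a.png",cv2.resize(im[0:290,0:200],None,fx=2,fy=2,interpolation=cv2.INTER_CUBIC))
E
```

```text
jaw front [0.0042 0.0083] bar .074 [[ 0.0077 -0.1211  0.074 ]] .088 [-0.1184]
panel near edge [[ 0.1144  0.0778  0.03  ]
 [-0.0997  0.0781  0.03  ]] fence face top .05? [[-0.1087  0.2194  0.05  ]]
```

View pics/w5a.png

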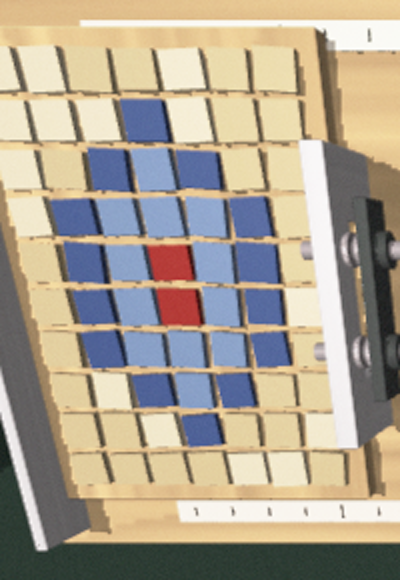

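```bash
python3 - <<'E'
from rig import arm
from h import *
w=dict(np.load("w5.npz"))
print("bed -y edge",tocl(onz(w,[[542,20],[501,268]],.018))[:,1], "fence foot/panel corner", tocl(onz(w,[[35,247]],.030)))
a=cv2.imread("pics/scene0.png");b=arm.snapshot("scene")[:,:,::-1]
d=cv2.absdiff(a,b).max(2)
for n,(x0,y0,x1,y1) in dict(tub=(150,225,212,278),glue=(445,155,480,220),nip=(312,302,396,338)).items(): print(n,(d[y0:y1,x0:x1]>60).sum())
print(arm.current_t(),np.abs(arm.current_dq()).max())
arm.sign_off()
E
```

```text
bed -y edge [-0.2656 -0.2651] fence foot/panel corner [[-0.0996  0.2393  0.03  ]]
tub 0
glue 0
nip 0
26.175 0.17081521036176336
the job is handed in; nothing more can be done
```

I clamped the panel and handed the job in at about 26 s of the 64 s allowed; `sign_off` gave no verdict.

**What I did:** I gripped the release bar, lifted it along its arc to about 0.23 rad, and slid the jaw about 120 mm. The panel slid at roughly 5 N. The push force then rose steadily to about 15 N, which I read as the panel sitting on the fence. I lowered the bar into the notch I had worked out from the tooth spacing. It went to about 0 rad without catching a tooth. I then eased the jaw back onto the tooth and let go.

**Last checks:**
- **Latch:** The bar was at about 0.00 rad when I released it, and the pictures afterwards show it still down.
- **Clamping force:** The jaw rests about 2 mm back from where I held it, so I estimate 11–13 N from spring travel. I had no direct reading after letting go.
- **Panel at the fence:** The visible fence-side corner measured 239.3 mm along the clamp, against the fence face at 240 mm. I could not see the other fence-side corner clearly. The two ends of the jaw-side edge agree to within 0.3 mm, so the panel is square.
- **Bystanders:** Picture differences show the tub, glue bottle and nippers unchanged. The hand was clear.

**Disagreement:** The jaw-side edge measured 78 mm where 80 mm was expected. That is within the 2 mm camera calibration. My hand-picked jaw-front pixels also differed by 4 mm from side to side; I relied on the arm's position for the jaw instead.

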